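# Open the photometer's sample chamber

## Robot

A 6-joint arm with a two-finger parallel gripper is mounted at the origin on the work surface. World frame = base frame: x ahead of the robot, y to its left, z up, the work surface at z = 0. Lengths are in m, angles in rad, forces in N, time in s.
With the tool pointing down it reaches from about 0.4 to 0.825 m from the base axis. Payload 7 kg.
Tool frame: the origin (TCP) lies between the finger pads; the fingertips stand 25 mm ahead of it and the grasp point (between the pads) lies 6 mm ahead of it (bot.nose_length is the distance from the TCP to the fingertips, in m); z points along the fingers, y is the line along which they close (so a half turn about z gives the same grasp; the last joint's range is limited). The gripper opens to 88 mm and grips with 3 to 60 N. Pads are 19 mm wide; open, the fingers measure 130 mm over their backs; the gripper's body (78 mm by 193 mm) begins 47 mm behind the grasp point.
Start: joints at [1.422, 0.359, 0.012, 0, -1.224, -0.288], TCP at [0.286, 0.612, 0.252] pointing down, gripper open.
Joint ranges: [-3.07, 3.07], [-1.43, 2.12], [-1.02, 1.25], [-3.03, 1.67], [-3.05, -0], [-3.03, 3.03]. Speed limits (rad/s): [2.39, 2.39, 3.01, 3.14, 3.14, 3.14].

## Interface

Orientations are given as a unit quaternion [x, y, z, w].
In Python, from plant import bot gives the robot as it stands.
- The arm moves only by the tool jog_arm, never from a script. Its argument "steps" is a list of rows, each a list of 3 entries, a list of its own where there are three numbers: the shift along the tool's x, y, z in cm, then the turn, a rotation vector about the tool's x, y, z in rad, then the opening, from -1 (shut) to 1 (fully open), so that 0 is half open. A call has exactly 8 rows; each row is the pose to reach, as a shift and turn from the pose commanded when the call began, along the tool's axes at that moment; what a row does not reach only later rows make up. A row lasts 1/8 s, in which the tool goes at most 62.5 mm and 10.7 degrees, less where a joint would pass 70% of its speed; a pose out of reach is approached as far as the arm can. A call with a gripper value outside its range is refused whole. The fingers move at their own pace and stop on an object; "force" is the grip in N (left out, the last holds). Time passes only in rows, so rows that repeat a pose let the fingers close, or fill a call up. It gives the time, the measured TCP pose, the force, the opening and the grip force at its end, in the units of the state.
- bot.get_state(): the state, without advancing time (a new reading comes with each control period).
- bot.camera(name): name is "scene" or "top" or "wrist"; returns a dict with "image" (384x512x3 uint8, red, green, blue), "fovy" (degrees; the focal length in pixels is half the picture's height over the tangent of half this angle, whatever the lens; pixels are square), "cx", "cy" (the principal point, pixels), "extrinsics" (4x4, takes a point from world to camera coordinates); the wrist camera has in their place "mount" (4x4, takes a point from camera to tool coordinates, whose origin is the TCP and whose axes are the flange's). Camera axes: x right, y down, z forward; pixel columns grow to the right and rows downward; lengths in m; the calibration is good to about 2 mm. A picture is of the moment at which its call begins: read the wrist's pose just before it. There is no depth.
- bot.job_done(): hands the job in; it is judged then, once.
The state is a dict: "t": time; "q": joint angles; "joint_velocities": joint speeds; "joint_efforts": joint torques, N m; "eef_pos": TCP position; "tcp_rot": TCP orientation; "contact_force": force on the tool from outside, world axes, zero at the start; "torque": the same for the moment, N m; "gripper_width": finger opening in m; "finger_force": force on a finger pad.
Only numpy, scipy, OpenCV 4.12 (cv2) and the standard library are available. Lean on these libraries where they do the work, as an engineer would, in place of code of your own. Each camera call takes 0.05 s, during which the arm holds its last target. There are 200 camera calls.

## Task

Open the sample chamber of the white bench photometer with the fingertips: press the yellow release tab in front of the blue lid so that the lid springs up, then push the lid all the way back until it rests against its stop, and leave it standing open. Do not pick anything up, and leave the vial in the chamber and everything around the meter where it stands.

Things in the scene. Friction and masses are not known exactly. Their poses are not given: they have to be found in the camera images.
- meter: White bench photometer, 220 x 150 mm, bolted to the bench; origin at the centre of its underside. Its own +x runs from the front (keypad, yellow tab) to the rear (lid hinge), y across it to the left as seen from the front, z up. The low front deck (own x -110 to -45 mm) is 60 mm high, the main deck behind it 75 mm. The chamber under the lid is an open well (own x -12 to 75 mm, y +-45 mm) with its floor 30 mm above the bench.
- tab_pad (a point): Centre of the top of the yellow release tab, a ribbed pad 36 mm (along the meter's x) by 44 mm, at own x -68 mm, 79 mm above the bench, 48 mm in front of the lid's front edge; the point moves with the tab. It is pressed straight down like a key: at about 4 mm (about 3.3 N) the small steel latch hook behind it, which stands up to 88 mm above the bench 27 to 39 mm behind this point, lets the lid go; its stop is at 7 mm (about 4.5 N). It springs back when released.
- tab (a joint): How far the tab is pressed in: 0 at rest, lets the lid go at about 0.004 m, 0.007 m at its stop.
- lid_hinge (a point): Middle of the lid's hinge line, fixed on the meter at own x 95 mm, 83 mm above the bench; the hinge line runs along the meter's y.
- lid_edge (a point): Middle of the front edge of the blue lid, half-way through its thickness, 115 mm from the hinge line; moves with the lid. The lid is 112 mm wide (meter's y) and 14 mm thick; shut, its underside lies 76 mm above the bench. A steel catch 24 mm wide and 5 mm thick sticks out 13 mm beyond the middle of the edge, level with the underside.
- lid (a joint): Lid angle: 0 shut and latched, springs up to about 0.75 rad when the tab is pressed (front edge then about 160 mm above the bench), 1.57 upright, 1.85 rad at its stop, leaning back past upright. The hinge is damped and stiff (about 0.05 N m plus 0.05 N m per rad/s; the lid weighs about 120 g): past about 1 rad the lid stays where it is left, below that it sinks back to about 0.75.
- blank_vial: Capped glass vial, 25 mm diameter, 38 mm high, standing in a socket in the chamber under the lid at the meter's own x 25 mm, y -8 mm; origin at its foot, 30 mm above the bench. Not to be disturbed.
- sample_jar: White jar with purple cap, 60 mm diameter, 85 mm high, standing beside the meter; origin at its foot. Not to be disturbed.
- amber_bottle: Amber bottle with white cap, 52 mm diameter, 100 mm high, standing beside the meter on the other side; origin at its foot. Not to be disturbed.
- tube_rack: White foam block 90 x 160 mm with capped test tubes, 117 mm high; origin at its foot. Not to be disturbed.
- tub: Dark round tub with yellow lid, 152 mm diameter, 124 mm high; origin at its foot. Not to be disturbed.
- trowel: Garden trowel lying flat, about 270 mm long along its own x, 26 mm high; origin near its middle, on the bench. Not to be disturbed.
- marker: Black marker pen lying on the bench, 110 x 14 x 14 mm; origin at the centre of its underside. Not to be disturbed.

How it is judged:
On the way, in this order (a step that is already met when the one before it is completed fails the run):
1. the release tab is pressed (value of joint tab above 0.0025 m).
2. the lid has sprung up (value of joint lid between 0.55 and 1.2 rad), for 0.1 s.
3. the lid is pushed fully open (value of joint lid above 1.75 rad), for 0.2 s.
At the end, for the whole second after the job is handed in: The lid stands open at its stop (joint above 1.75 of 1.85 rad) and at rest, the tab has sprung back (less than 2 mm in), and the vial and the other loose things are within 15 mm of where they stood (value of joint lid above 1.75 rad and velocity of joint lid between -0.05 and 0.05 rad/s and value of joint tab below 0.002 m and distance of each of blank_vial, sample_jar, amber_bottle, tube_rack, tub, trowel, marker from where it was at the start of the episode below 0.015 m); the robot touches nothing.
It fails at once if a loose thing (vial, jar, bottle, rack, tub, trowel or marker) is moved more than 15 mm or lifted (distance of any of blank_vial, sample_jar, amber_bottle, tube_rack, tub, trowel, marker from where it was at the start of the episode above 0.015 m).
It also fails if it takes over 40 s, if anything falls off the work surface, if the arm or the gripper's body presses on something with over 40 N, if the wrist force passes 120 N, or if a joint passes its speed limit or range.

## Working session

There is one attempt and no reset: what is moved stays moved. The work goes in short steps, Python scripts to look and compute and a tool call to move; the robot and the scene stay as the last step left them, time stands still between calls to the robot, and variables do not carry over. Pictures are saved under pics/ and viewed, at most 10 in all, crops included, and the job is handed in when it is done.

Besides the shell and the picture viewer there is one more tool, called after "Emit:" as name([rows], argument=value, ...), one row to a line, values as JSON. jog_arm: Moves the arm, as the interface text tells. Its arguments: {"type":"object","properties":{"steps":{"type":"array","items":{"type":"array"}},"force":{"type":"number"}},"required":["steps"]}

```bash
mkdir -p pics; cat > h.py <<'E'
import numpy as np,cv2
from plant import bot
def snap(n,f):
    c=bot.camera(n); cv2.imwrite(f'pics/{f}.png',c['image'][:,:,::-1]); return c
def ray(c,u,v):
    f=c['image'].shape[0]/2/np.tan(np.radians(c['fovy'])/2)
    E=np.array(c['extrinsics']); d=np.array([(u-c['cx'])/f,(v-c['cy'])/f,1])
    R=E[:3,:3]; return -R.T@E[:3,3], R.T@d
def plane(c,u,v,z):
    o,d=ray(c,u,v); return o+d*(z-o[2])/d[2]
E
python3 - <<'E'
from h import *
import pickle
a=snap('top','top1');b=snap('scene','scene1')
pickle.dump((a,b),open('c.pkl','wb'))
s=bot.get_state();print(s, bot.nose_length)
for n,c in(('top',a),('scene',b)):
    h=cv2.cvtColor(c['image'],cv2.COLOR_RGB2HSV)
    for nm,lo,hi in(('yellow',(20,120,100),(35,255,255)),('blue',(95,100,60),(125,255,255))):
        m=cv2.inRange(h,lo,hi);k,l,st,ce=cv2.connectedComponentsWithStats(m)
        for i in range(1,k):
            if st[i,4]>60:print(n,nm,st[i],ce[i].round(1),cv2.minAreaRect(np.argwhere(l==i)[:,::-1].astype(np.float32)))
E
```

```text
{'t': 0.1, 'q': array([ 1.42209009e+00,  3.59339022e-01,  1.11395722e-02, -3.08596925e-04,
       -1.22410281e+00, -2.88117530e-01]), 'joint_velocities': array([-7.32692007e-04, -9.62115081e-04, -7.72367802e-05,  1.03923534e-04,
        7.82956245e-04, -1.23600027e-03]), 'joint_efforts': array([-1.16752599e-03, -5.84161878e+01,  2.93751490e+01,  7.01549828e+00,
        1.02198886e-02, -4.99964870e-05]), 'eef_pos': array([0.28540842, 0.61124301, 0.25069623]), 'tcp_rot': array([ 9.76231121e-01, -2.16730734e-01, -9.22824397e-05,  7.61244188e-04]), 'contact_force': array([-0.50188268,  0.05450452, -0.47007674]), 'torque': array([0.03806033, 0.04456848, 0.00790647]), 'finger_force': 0.0, 'gripper_width': 0.08731338729356278} 0.025
top yellow [  97  140   49   46 1725] [121.  162.8] ((121.00000762939453, 163.0), (45.25482940673828, 46.66904067993164), 45.0)
top yellow [247 200  13  12 126] [253.1 205.4] ((253.1384735107422, 205.392333984375), (12.279438018798828, 10.170848846435547), 7.125016689300537)
top blue [ 353   57   85   53 3451] [393.2  83.9] ((395.00738525390625, 82.4320831298828
[... 489 characters left out ...]
755298614502), 63.43495178222656)
scene yellow [ 289  294   75   76 4428] [326.4 331.5] ((326.2500305175781, 331.2500305175781), (78.48883819580078, 70.71067810058594), 45.0)
scene blue [  62   92   67   81 2561] [ 94.7 132.6] ((93.47177124023438, 132.9329376220703), (83.57777404785156, 42.15269470214844), 67.16634368896484)
scene blue [221 172  48  40 938] [244.6 191.5] ((244.68084716796875, 190.5967254638672), (32.27782440185547, 40.9200439453125), 73.1416015625)
scene blue [112 207  17  15 211] [120.2 213.9] ((120.0, 214.0), (14.0, 16.0), 90.0)
scene blue [387 298  14  10  90] [393.3 302.5] ((393.2931213378906, 302.4827575683594), (6.685031890869141, 13.55575942993164), 68.19859313964844)
```

View pics/top1.png

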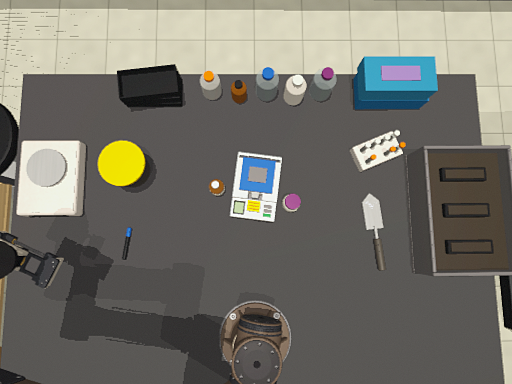

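View pics/scene1.png

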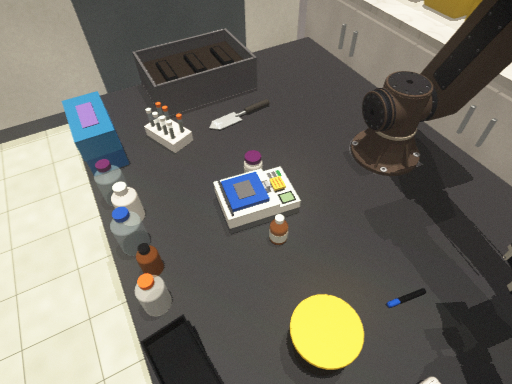

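The top view shows the meter around (256,187), with its blue lid at (257,175) and the tab at (253,205). The purple-capped jar is at (292,201) and the amber bottle at (216,187). The scene view agrees.

```bash
python3 - <<'E'
from h import *
import pickle
a,b=pickle.load(open('c.pkl','rb'))
print('topcam',ray(a,256,192))
T=plane(a,253.1,205.4,.079);L=plane(a,257.0,174.8,.09)
print('tab',T,'lid',L, plane(b,277,183,.079),plane(b,244.7,191,.09))
d=L-T;print('yaw',np.arctan2(d[1],d[0]),np.hypot(*d[:2]),'expect .1055')
print('jar',plane(a,292,201,.085),'bottle',plane(a,216,187,.1))
h=cv2.cvtColor(a['image'],cv2.COLOR_RGB2HSV)
m=cv2.inRange(h,(95,100,60),(125,255,255));m[:150]=0;m[200:]=0;m[:,:230]=0;m[:,285:]=0
bx=cv2.boxPoints(cv2.minAreaRect(cv2.findNonZero(m)))
P=[plane(a,*p,.09) for p in bx];print(np.round(P,4))
cv2.imwrite('pics/crop.png',cv2.resize(np.hstack([a['image'][145:230,215:310],b['image'][155:240,210:305]])[:,:,::-1],None,fx=4,fy=4,interpolation=2))
E
```

```text
topcam (array([0.31744653, 0.01995987, 1.29828018]), array([ 0.13940297, -0.02301556, -0.98998901]))
tab [0.44382277 0.00184539 0.079     ] lid [ 0.5459683  -0.01213951  0.09      ] [0.44805497 0.00680043 0.079     ] [ 0.55021303 -0.00354593  0.09      ]
yaw -0.13606559040629654 0.10309842812437607 expect .1055
jar [ 0.45686912 -0.12858583  0.085     ] bottle [0.5039581  0.12440654 0.1       ]
[[ 0.4986  0.0489  0.09  ]
 [ 0.6097  0.0347  0.09  ]
 [ 0.5951 -0.0743  0.09  ]
 [ 0.4842 -0.0587  0.09  ]]
```

View pics/crop.png

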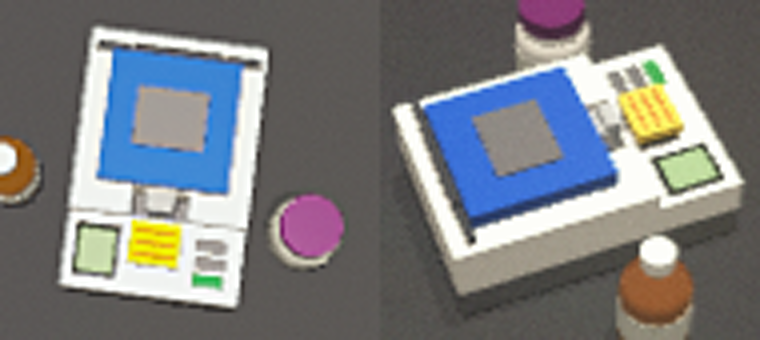

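```bash
cat >> h.py <<'E'
from scipy.spatial.transform import Rotation as Ro
M=np.array([.514,-.006,0]);YAW=-.134
def own(x,y,z): return M+Ro.from_euler('z',YAW).apply([x,y,z])
def shift(tip_own,s=None,yaw=None):
    "shift (cm, tool axes) and turn for the fingertip to reach a meter-own point, tool down"
    s=s or bot.get_state(); R=Ro.from_quat(s['tcp_rot'])
    G=Ro.from_euler('z',YAW if yaw is None else yaw)*Ro.from_euler('x',np.pi)
    t=own(*tip_own)+[0,0,.025]
    return (R.inv().apply(t-s['eef_pos'])*100).round(2),(R.inv()*G).as_rotvec().round(3)
E
python3 - <<'E'
from h import *
print(own(-.068,0,.079),own(.0375,0,.09)); print(shift((-.07,0,.16)))
E
```

```text
[0.44660959 0.00308476 0.079     ] [ 0.55116383 -0.01100998  0.09      ]
(array([40.15, 48.33,  6.65]), array([ 0.002,  0.   , -0.303]))
```

Emit:
jog_arm([
  [[4,4.8,0],[0,0,-0.03],-1],
  [[8,9.7,0],[0,0,-0.08],-1],
  [[12,14.5,0],[0,0,-0.12],-1],
  [[16,19.3,0],[0,0,-0.16],-1],
  [[20,24.2,0],[0,0,-0.2],-1],
  [[24,29,0],[0,0,-0.24],-1],
  [[28,33.8,1],[0,0,-0.27],-1],
  [[32,38.7,2],[0,0,-0.303],-1],
])

```text
t: 1.1
eef_pos: [0.4109, 0.1273, 0.2321]
tcp_rot: [0.998, -0.066, 0.0, -0.0]
contact_force: [0.9, 1.2, 0.6]
gripper_width: 0.0134
finger_force: 0.0
```

Emit:
jog_arm([
  [[2,5,0],[0,0,0],-1],
  [[4,10,1],[0,0,0],-1],
  [[4.9,11.6,2],[0,0,0],-1],
  [[4.9,11.6,2],[0,0,0],-1],
  [[4.9,11.6,2],[0,0,0],-1],
  [[4.9,11.6,2],[0,0,0],-1],
  [[4.9,11.6,2],[0,0,0],-1],
  [[4.9,11.6,2],[0,0,0],-1],
])

```text
t: 2.1
eef_pos: [0.444, 0.0081, 0.2123]
tcp_rot: [0.998, -0.066, 0.0, -0.0]
contact_force: [-0.5, 0.2, 0.1]
gripper_width: 0.0004
finger_force: 0.0
```

```bash
cat >> h.py <<'E'
def wristcam(f):
    s=bot.get_state(); c=snap('wrist',f)
    T=np.eye(4);T[:3,:3]=Ro.from_quat(s['tcp_rot']).as_matrix();T[:3,3]=s['eef_pos']
    c['extrinsics']=np.linalg.inv(T@np.array(c['mount'])); return s,c
E
python3 - <<'E'
from h import *
s,c=wristcam('w1');print(s['t'],s['eef_pos'],s['tcp_rot'].round(3),s['contact_force'],np.array(c['mount']).round(3))
h=cv2.cvtColor(c['image'],cv2.COLOR_RGB2HSV)
for nm,lo,hi,z in(('yellow',(20,120,100),(35,255,255),.079),('blue',(95,100,60),(125,255,255),.09)):
    m=cv2.inRange(h,lo,hi);k,l,st,ce=cv2.connectedComponentsWithStats(m)
    for i in range(1,k):
        if st[i,4]>300:
            r=cv2.minAreaRect(np.argwhere(l==i)[:,::-1].astype(np.float32));bx=cv2.boxPoints(r)
            print(nm,st[i],plane(c,*r[0],z).round(4),np.round([plane(c,*p,z)[:2] for p in bx],4).tolist())
print(shift((-.07,0,.1)))
E
```

```text
2.1 [0.44399022 0.00813568 0.21232986] [ 0.998 -0.066  0.    -0.   ] [-0.51050518  0.16215583  0.09108624] [[ 0.001 -0.958 -0.288  0.078]
 [ 1.     0.     0.002  0.   ]
 [-0.001 -0.288  0.958 -0.134]
 [ 0.     0.     0.     1.   ]]
yellow [ 237  162   54   44 1812] [0.4442 0.0008 0.079 ] [[0.4654, 0.0201], [0.4597, -0.0232], [0.4222, -0.0194], [0.4282, 0.0257]]
blue [  185     0   162   130 13528] [ 0.5366 -0.012   0.09  ] [[0.5855, 0.038], [0.5709, -0.0724], [0.4823, -0.0676], [0.4986, 0.055]]
(array([0.13, 0.46, 8.73]), array([-0.   , -0.   ,  0.001]))
```

View pics/w1.png

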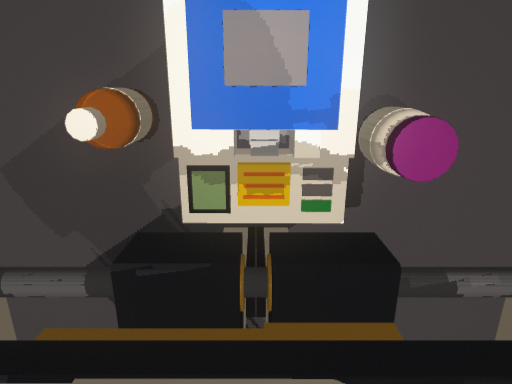

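The wrist view has the tab centred at (264,184), giving world (0.444, 0.001). The lid is still shut and the area above the tab is clear.

```bash
sed -i 's/^M=.*/M=np.array([.5117,-.0083,0]);YAW=-.134/' h.py; python3 -c "
from h import *
print(shift((-.070,0,.085)),shift((-.07,0,.0735)))"
```

```text
(array([-0.07,  0.72, 10.23]), array([-0.   , -0.   ,  0.001])) (array([-0.07,  0.72, 11.38]), array([-0.   , -0.   ,  0.001]))
```

Emit:
jog_arm([
  [[0,0.7,2],[0,0,0],-1],
  [[-0.1,0.7,5],[0,0,0],-1],
  [[-0.1,0.7,7.5],[0,0,0],-1],
  [[-0.1,0.7,9],[0,0,0],-1],
  [[-0.1,0.7,9.8],[0,0,0],-1],
  [[-0.1,0.7,10],[0,0,0],-1],
  [[-0.1,0.7,10],[0,0,0],-1],
  [[-0.1,0.7,10],[0,0,0],-1],
])

```text
t: 3.15
eef_pos: [0.4424, 0.001, 0.1127]
tcp_rot: [0.998, -0.067, 0.0, -0.0]
contact_force: [0.0, -0.4, 0.7]
gripper_width: 0.0006
finger_force: 0.0
```

Emit:
jog_arm([
  [[0,0,0.5],[0,0,0],-1],
  [[0,0,0.8],[0,0,0],-1],
  [[0,0,1.0],[0,0,0],-1],
  [[0,0,1.2],[0,0,0],-1],
  [[0,0,1.3],[0,0,0],-1],
  [[0,0,1.4],[0,0,0],-1],
  [[0,0,1.45],[0,0,0],-1],
  [[0,0,1.45],[0,0,0],-1],
])

```text
t: 4.15
eef_pos: [0.442, 0.0009, 0.0976]
tcp_rot: [0.998, -0.067, -0.0, 0.0]
contact_force: [-1.4, 0.0, 3.9]
gripper_width: 0.0005
finger_force: 2.0
```

```bash
python3 -c "
from h import *
snap('scene','s2')
i=cv2.imread('pics/s2.png')[100:260,170:350];cv2.imwrite('pics/s2c.png',cv2.resize(i,None,fx=3.5,fy=3.5))"
```

```text
(no output)
```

View pics/s2c.png

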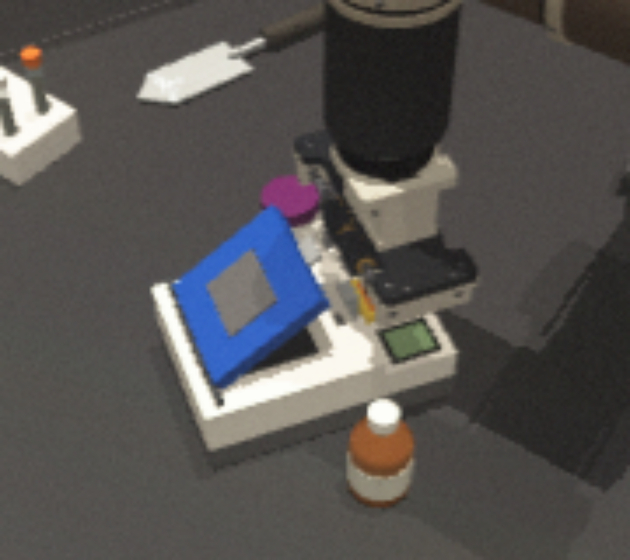

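The lid has sprung up in this view, with its edge near crop pixel (300,250), clear of the gripper. Next I rise straight up to tip height 0.15 and move to just in front of the edge.

Emit:
jog_arm([
  [[0,0,-2],[0,0,0],-1],
  [[0,0,-5],[0,0,0],-1],
  [[0,0,-7.5],[0,0,0],-1],
  [[0,0,-7.8],[0,0,0],-1],
  [[1.5,0,-7.8],[0,0,0],-1],
  [[3,0,-7.8],[0,0,0],-1],
  [[3.5,0,-7.8],[0,0,0],-1],
  [[3.5,0,-7.8],[0,0,0],-1],
])

```text
t: 5.2
eef_pos: [0.4768, -0.0041, 0.1748]
tcp_rot: [0.998, -0.067, -0.001, 0.0]
contact_force: [-0.3, 1.3, -0.0]
gripper_width: 0.0004
finger_force: 0.0
```

```bash
python3 -c "
from h import *
s=bot.get_state();print(s['eef_pos'],s['contact_force'])
for p in [(-.02,0,.152),(.03,0,.158),(.10,0,.165),(.105,0,.165)]: print(shift(p))
wristcam('w2')"
```

```text
[ 0.47684571 -0.00409231  0.17477345] [-0.27333339  1.32801497 -0.00495159]
(array([ 1.51, -0.05, -0.23]), array([ 0.001,  0.002, -0.001]))
(array([ 6.51, -0.05, -0.83]), array([ 0.001,  0.002, -0.001]))
(array([13.51, -0.05, -1.54]), array([ 0.001,  0.002, -0.001]))
(array([14.01, -0.06, -1.55]), array([ 0.001,  0.002, -0.001]))
```

View pics/w2.png

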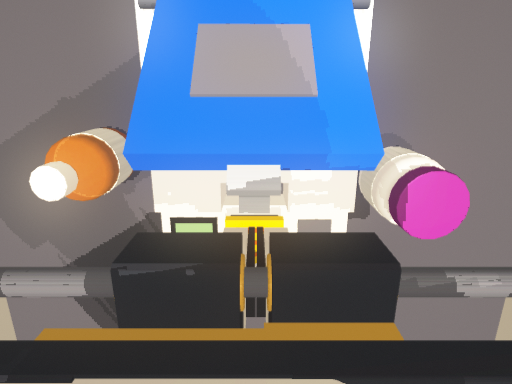

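The wrist view shows the lid up, its front edge at row ~160 and the catch at (254,180), with the fingers centred in front of it. Now I push, rising slightly.

Emit:
jog_arm([
  [[0.8,0,-0.1],[0,0,0],-1],
  [[1.6,0,-0.2],[0,0,0],-1],
  [[2.4,0,-0.3],[0,0,0],-1],
  [[3.2,0,-0.4],[0,0,0],-1],
  [[4,0,-0.5],[0,0,0],-1],
  [[4.8,0,-0.6],[0,0,0],-1],
  [[5.6,0,-0.7],[0,0,0],-1],
  [[6.4,0,-0.8],[0,0,0],-1],
])

```text
t: 6.25
eef_pos: [0.5409, -0.0124, 0.1836]
tcp_rot: [0.998, -0.067, 0.0, 0.0]
contact_force: [-2.0, -0.6, 1.0]
gripper_width: 0.0003
finger_force: 0.7
```

```bash
python3 -c "
from h import *
snap('scene','s3')
i=cv2.imread('pics/s3.png')[80:260,150:350];cv2.imwrite('pics/s3c.png',cv2.resize(i,None,fx=3,fy=3))
print(shift((.10,0,.165)))"
```

```text
(array([ 6.96, -0.01, -0.62]), array([ 0.   , -0.001,  0.   ]))
```

View pics/s3c.png

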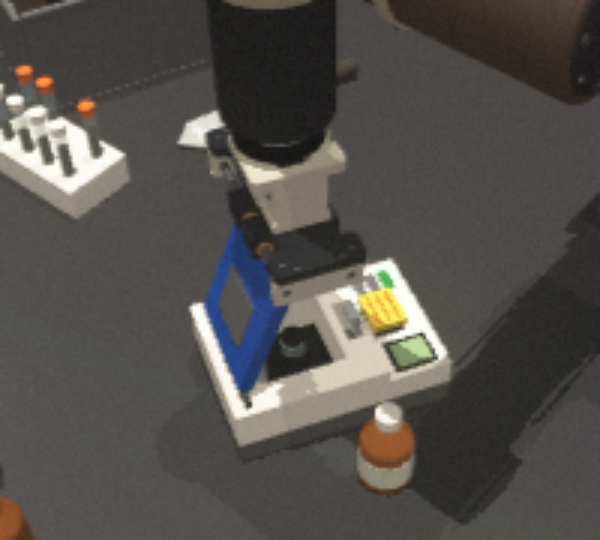

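The lid is near upright and the vial is visible and undisturbed in the well. Continue.

Emit:
jog_arm([
  [[1,0,-0.2],[0,0,0],-1],
  [[2,0,-0.4],[0,0,0],-1],
  [[3,0,-0.6],[0,0,0],-1],
  [[4,0,-0.6],[0,0,0],-1],
  [[5,0,-0.6],[0,0,0],-1],
  [[6,0,-0.6],[0,0,0],-1],
  [[6.7,0,-0.6],[0,0,0],-1],
  [[7,0,-0.6],[0,0,0],-1],
])

```text
t: 7.3
eef_pos: [0.6099, -0.0218, 0.1894]
tcp_rot: [0.998, -0.067, -0.0, 0.0]
contact_force: [-1.5, 0.0, -0.4]
gripper_width: 0.0006
finger_force: 0.2
```

Not at the stop yet (1.5 N); ease further in small steps.

Emit:
jog_arm([
  [[0.1,0,0],[0,0,0],-1],
  [[0.2,0,0],[0,0,0],-1],
  [[0.3,0,0],[0,0,0],-1],
  [[0.4,0,0],[0,0,0],-1],
  [[0.5,0,0],[0,0,0],-1],
  [[0.6,0,0],[0,0,0],-1],
  [[0.6,0,0],[0,0,0],-1],
  [[0.6,0,0],[0,0,0],-1],
])

```text
t: 8.3
eef_pos: [0.6117, -0.0221, 0.1896]
tcp_rot: [0.998, -0.067, -0.003, 0.0]
contact_force: [-15.2, 6.3, 10.6]
gripper_width: 0.0001
finger_force: 9.3
```

The force jumped to about 20 N, so the lid is on its stop. Retreat.

Emit:
jog_arm([
  [[0.1,0,0],[0,0,0],-1],
  [[-1,0,0],[0,0,0],-1],
  [[-3,0,0],[0,0,0],-1],
  [[-6,0,-1],[0,0,0],-1],
  [[-10,0,-3],[0,0,0],-1],
  [[-14,0,-6],[0,0,0],-1],
  [[-16,0,-8],[0,0,0],-1],
  [[-16,0,-8],[0,0,0],-1],
])

```text
t: 9.3
eef_pos: [0.457, -0.0008, 0.272]
tcp_rot: [0.998, -0.066, 0.003, -0.001]
contact_force: [0.4, -0.5, -0.2]
gripper_width: 0.0006
finger_force: 0.0
```

```bash
python3 -c "
from h import *
print(bot.get_state()['contact_force'])
snap('scene','s4')
i=cv2.imread('pics/s4.png')[80:260,150:350];cv2.imwrite('pics/s4c.png',cv2.resize(i,None,fx=3,fy=3))"
```

```text
[ 0.37309357 -0.53074072 -0.1927282 ]
```

View pics/s4c.png

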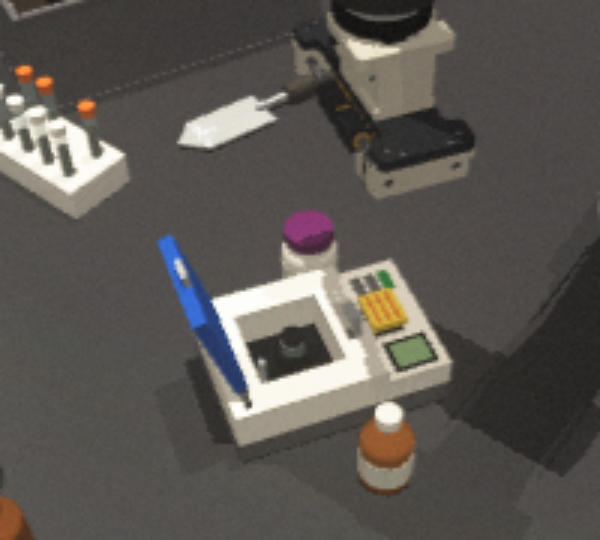

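The lid leans back past upright (crop pixels (165,240) to (245,395)). The vial, jar and bottle are in place and the arm is clear.

```bash
python3 -c "
from plant import bot
print(bot.job_done())"
```

```text
the job is handed in; nothing more can be done
None
```

The lid is open and leaning back on its stop, and the tab was pressed and released. In the last picture the vial, jar and bottle look undisturbed. I handed the job in at about 9.4 s, and it returned no verdict.

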